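Set up the manual slide-staining place

ROBOT

A 7-joint arm with a two-finger parallel gripper is mounted at the origin on the work surface. World frame = base frame: x ahead of the robot, y to its left, z up, the work surface at z = 0. Lengths are in m, angles in rad, forces in N, time in s.
With the tool pointing down it reaches from about 0.35 to 0.9 m from the base axis. Payload 8.1 kg.
Tool frame: the origin (TCP) lies on the centre line of the jaws, within the pads' length; the fingertips stand arm.tips_ahead ahead of it and the grasp point (between the pads) lies 8 mm behind it (arm.tips_ahead is the distance from the TCP to the fingertips, in m); z points along the fingers, y is the direction in which the jaws open and shut (so a half turn about z gives the same grasp; the last joint's range is limited). The gripper opens to 92 mm and grips with 3 to 60 N. Pads are 19 mm wide; open, the fingers measure 130 mm over their backs; the gripper's body (75 mm by 190 mm) begins 47 mm behind the grasp point.
Start: joints at [-1.244, 0.434, 0.025, 1.573, -0.012, 1.134, -0.075], TCP at [0.26, 0.568, 0.238] pointing down, gripper open.
Joint ranges: [-2.62, 2.62], [-0.44, 2.09], [-1.27, 1.32], [0.08, 2.57], [-1.32, 4.46], [0.12, 2], [-2.74, 2.74]. Speed limits (rad/s): [2.22, 2.22, 3.01, 3.01, 3.14, 3.14, 3.14].

INTERFACE

Orientations are given as a rotation vector (axis times angle).
In Python, from cell import arm gives the robot as it stands. The module is installed in compiled form; this text tells all that it offers.
- The arm moves only by the tool jog_arm, never from a script. Its argument "moves" is a list of rows, each an object with "twist": the turn, a rotation vector about the tool's x, y, z in units of 10 degrees (1.0 is 10 degrees), a list of three; "xyz": the shift along the tool's x, y, z in units of 60 mm (1.0 is 60 mm), a list of three; "grip": the closure, from -1 (fully open) to 1 (shut). A call has 1 to 5 rows; each row is the pose to reach, as a shift and turn from the pose commanded when the call began, along the tool's axes at that moment; what a row does not reach only later rows make up. A row lasts 1/8 s, in which the tool goes at most 62.5 mm and 10.7 degrees, less where a joint would pass 70% of its speed; a pose out of reach is approached as far as the arm can. A call with a gripper value outside its range is refused whole. The fingers move at their own pace and stop on an object; "force" is the grip in N (left out, the last holds). Time passes only in rows, so rows that repeat a pose let the fingers close. It gives the time, the measured TCP pose, the force and the opening at its end, in the units of the state.
- arm.observe(): the state, without advancing time (a new reading comes with each control period).
- arm.get_image(name): name is "side" or "top" or "wrist"; returns the picture (400x640x3 uint8, blue, green, red); there is no depth.
- arm.camera_params(name): a dict with "mtx" (3x3 intrinsics, pixels), "T" (4x4, takes a point from camera to world coordinates); the wrist camera has in their place "T_tool_cam" (4x4, takes a point from camera to tool coordinates, whose origin is the TCP and whose axes are the flange's). Camera axes: x right, y down, z forward; pixel columns grow to the right and rows downward; lengths in m; the calibration is good to about 2 mm. A picture is of the moment at which its call begins: read the wrist's pose just before it. camera_params takes no time and is no camera call.
- arm.sign_off(): hands the job in, once; it reports no verdict.
The state is a dict: "clock": time; "joints": joint angles; "dq": joint speeds; "joint_efforts": joint torques, N m; "position": TCP position; "ee_rot": TCP orientation; "force": force on the tool from outside, world axes, zero at the start; "ft_torque": the same for the moment, N m; "width": opening from 0.0 (shut) to 1.0 (fully open).
Only numpy, scipy, OpenCV 4.12 (cv2) and the standard library are available. Lean on these libraries where they do the work, as an engineer would, in place of code of your own. Each camera call takes 0.05 s, during which the arm holds its last target. There are 200 camera calls.

TASK

Set up the staining place. On the black mat, seen from the robot's side (the mat's blue-striped edge), stand the amber bottle in the left square and the white bottle in the right square, with the green-capped jar in the middle square between them, each upright and wholly inside its white outline. On the blue kit box lay the yellow slide box on the white panel, lined up with the panel and wholly within it, then set the orange timer flat on the middle of the slide box, screen up; leave the rack of tubes standing where it is.

Things in the scene. Friction and masses are not known exactly. Their poses are not given: they have to be found in the camera images.
- mat: Black flat mat, fixed, 84 (x) x 300 (y) x 5 mm thick, with a 6 mm blue stripe along its front (-x) edge, the edge nearer the robot. Three white-outlined squares of 66 mm in a row along y, centred on x = 0 at y = +100 mm (the left square, seen from the robot), 0 (middle) and -100 mm (right). Origin: centre of its underside; z up; the squares' surface is 5 mm above it. It may stand left or right of the kit box, turned up to 0.3 rad.
- kit: Blue closed kit box, fixed, 104 (x) x 144 (y) x 50 mm high, with a flat white panel of 74 (x) x 104 (y) mm in the middle of its top. Origin: centre of its underside; z up; long side along its y axis. Turned up to 0.4 rad.
- amber: Amber (brown) round bottle with black cap, 46 mm diameter, 75 mm high including a narrower neck and cap, straight-sided body up to 48 mm, about 120 g. Loose, standing. Origin: centre of its underside, z up along its axis.
- white: White round bottle with red cap, 46 mm diameter, 75 mm high including a narrower neck and cap, straight-sided body up to 48 mm, about 120 g. Loose, standing. Origin: centre of its underside, z up along its axis.
- jar: Short round jar with a pale whitish (paper-labelled clear) body and wide green cap, 50 mm diameter, 60 mm high, straight-sided up to 36 mm, narrowing to a shoulder and a cap of 45 mm diameter from 44 to 60 mm, about 120 g. Loose, standing. Origin: centre of its underside, z up along its axis.
- slidebox: Yellow closed slide box, 58 (x) x 84 (y) x 30 mm high, about 130 g, flat top, its black seam all round. Loose, lying flat. Origin: centre of its underside; z up; long side along its y axis, which starts within 0.35 rad of the world's y.
- timer: Orange square timer, 50 x 50 x 18 mm high, grey screen and three black keys on its top, about 60 g. Loose, lying flat. Origin: centre of its underside; z up; sides along its x and y axes.
- rack: White rack of eight capped tubes, 46 (x) x 90 (y) mm, 75 mm high over the red and green caps, about 300 g, loose. A bystander among the things to move: leave it where it is. Origin: centre of its underside; z up; long side along its y axis.
There are look-alikes about, which are no part of the job. Leave any purple look-alike of the jar alone. Of the things that look like the timer, take the one that is nearest to the robot's base at the start.

How it is judged:
By the outcome, as a careful person would: the job done as asked, in the order asked, and still so for the second after the job is handed in, with the robot touching nothing.
It also fails if it takes over 112 s, if anything falls off the work surface, if the arm or the gripper's body presses on something with over 40 N, if the wrist force passes 120 N, or if a joint passes its speed limit or range.

## Working session

There is one attempt and no reset: what is moved stays moved. The work goes in short steps, Python scripts to look and compute and a tool call to move; the robot and the scene stay as the last step left them, time stands still between calls to the robot, and variables do not carry over. Pictures are saved under pics/ and viewed, about 12 in all and at most 16, crops included, and the job is handed in when it is done.

Besides the shell and the picture viewer there is one more tool, called after ">>>" as name(argument=value, ...) on one line, values as JSON. jog_arm: Moves the arm, as the interface text tells. Its arguments: {"type":"object","properties":{"moves":{"type":"array","items":{"type":"object","properties":{"twist":{"type":"array","items":{"type":"number"}},"xyz":{"type":"array","items":{"type":"number"}},"grip":{"type":"number"}}}},"force":{"type":"number"}},"required":["moves"]}

```bash
mkdir -p pics; ls
cat > h.py <<'E'
import numpy as np, cv2
from cell import arm
from scipy.spatial.transform import Rotation as R
def snap(n,f):
    s=arm.observe(); im=np.array(arm.get_image(n)); cv2.imwrite('pics/'+f,im); return im,s
def cam(n,s=None):
    p=arm.camera_params(n); 
    if n!='wrist': return np.array(p['mtx']),np.array(p['T'])
    T=np.eye(4); T[:3,:3]=R.from_rotvec(s['ee_rot']).as_matrix(); T[:3,3]=s['position']
    return np.array(p['mtx']),T@np.array(p['T_tool_cam'])
def ray(uv,z,K,T):
    uv=np.atleast_2d(np.array(uv,float)); d=np.c_[uv,np.ones(len(uv))]@np.linalg.inv(K).T@T[:3,:3].T
    o=T[:3,3]; return o+d*((z-o[2])/d[:,2])[:,None]
E
python3 - <<'E'
from h import *
np.set_printoptions(precision=3,suppress=True)
s=arm.observe(); print(s, arm.tips_ahead)
for n in ('side','top','wrist'):
    im,_=snap(n,n+'0.png'); print(n,im.shape,arm.camera_params(n))
E
```

```text
pics
{'clock': 0.0, 'joints': array([-1.244,  0.435,  0.025,  1.574, -0.012,  1.134, -0.075]), 'dq': array([ 0.001, -0.001, -0.   , -0.001,  0.   , -0.001, -0.001]), 'joint_efforts': array([  0.001, -66.786,   0.985, -31.446,  -0.061,   0.043,   0.   ]), 'position': array([0.26 , 0.568, 0.237]), 'ee_rot': array([-0.67 , -3.069,  0.002]), 'force': array([ 0.712, -0.612, -0.671]), 'ft_torque': array([-0.045, -0.047,  0.016]), 'width': 1.0033917634017913} 0.011
side (400, 640, 3) {'mtx': array([[420.207,   0.   , 327.986],
       [  0.   , 420.207, 200.478],
       [  0.   ,   0.   ,   1.   ]]), 'T': array([[ 0.999, -0.038,  0.027,  0.46 ],
       [-0.043, -0.571,  0.82 , -0.78 ],
       [-0.016, -0.82 , -0.572,  0.589],
       [ 0.   ,  0.   ,  0.   ,  1.   ]])}
top (400, 640, 3) {'mtx': array([[364.381,   0.   , 315.581],
       [  0.   , 364.381, 196.067],
       [  0.   ,   0.   ,   1.   ]]), 'T': array([[ 0.009, -0.994,  0.105,  0.392],
       [-1.   , -0.009, -0.001,  0.028],
       [ 0.002, -0.105, -0.994,  1.14 ],
       [ 0.   ,  0.   ,  0.   ,  1.   ]])}
wrist (400, 640, 3) {'mtx': array([[298.648,   0.   , 319.319],
       [  0.   , 298.648, 200.83 ],
       [  0.   ,   0.   ,   1.   ]]), 'T_tool_cam': array([[-0.001, -0.957, -0.289,  0.078],
       [ 1.   , -0.001,  0.001, -0.001],
       [-0.001, -0.289,  0.957, -0.146],
       [ 0.   ,  0.   ,  0.   ,  1.   ]])}
```

View pics/top0.png

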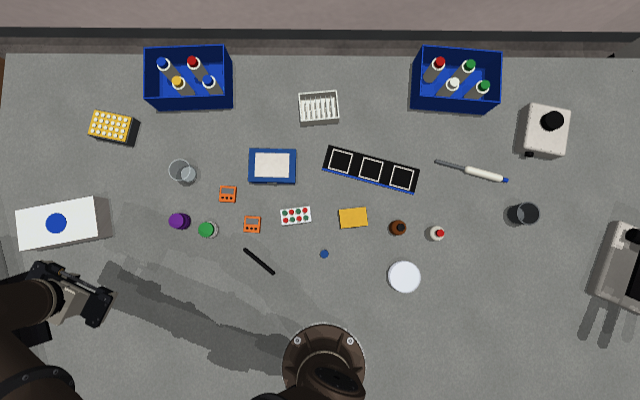

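View pics/side0.png

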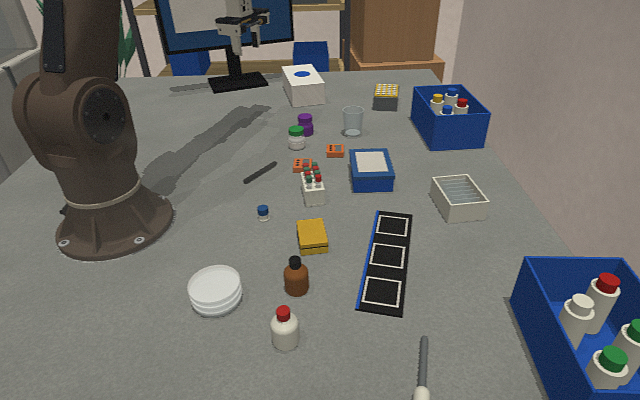

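The top view shows amber (398,228), white (437,233), the jar (207,229), the slide box (353,217), the nearer timer (252,224), the rack (295,215), the kit (272,166) and the mat (371,169). Its blue stripe faces the robot, so the left square is the one at (340,160). The purple look-alike is at (179,221), and the side view agrees with all of this.

```bash
cat > m.py <<'E'
from h import *
np.set_printoptions(precision=4,suppress=True)
im=cv2.imread('pics/top0.png'); K,T=cam('top')
hsv=cv2.cvtColor(im,cv2.COLOR_BGR2HSV)
def blob(name,lo,hi,box,z):
    x0,y0,x1,y1=box
    m=cv2.inRange(hsv,lo,hi); k=np.zeros_like(m); k[y0:y1,x0:x1]=m[y0:y1,x0:x1]
    c=max(cv2.findContours(k,cv2.RETR_EXTERNAL,cv2.CHAIN_APPROX_NONE)[0],key=cv2.contourArea)
    M=np.zeros_like(m); cv2.drawContours(M,[c],-1,255,-1); ys,xs=np.nonzero(M)
    w=ray(np.c_[xs,ys],z,K,T)[:,:2]
    b=ray(c[:,0,:],z,K,T)[:,:2]
    r=cv2.minAreaRect((b*1000).astype(np.float32))
    print(name,len(xs),'cen',w.mean(0),'rect c',np.array(r[0])/1000,'size',np.round(r[1],1),'ang',round(r[2],1))
blob('ambercap',(0,0,0),(180,255,45),(388,215,412,236),.075)
blob('amber',(0,80,30),(25,255,160),(383,213,412,242),.04)
blob('whitecap',(0,120,80),(180,255,255),(428,222,450,242),.075)
blob('jarcap',(45,100,40),(80,255,255),(195,215,220,240),.060)
blob('slide',(15,150,120),(35,255,255),(330,200,380,235),.030)
blob('timer',(3,150,130),(18,255,255),(238,210,266,238),.018)
blob('timer2',(3,150,130),(18,255,255),(215,180,241,206),.018)
blob('kitpanel',(0,0,150),(180,60,255),(250,145,296,185),.050)
blob('kit',(100,100,50),(125,255,255),(240,140,305,190),.050)
for b in ((325,145,356,176),(356,152,386,183),(386,162,420,193)):
    blob('sq',(0,0,130),(180,60,255),b,.005)
E
python3 m.py
```

```text
ambercap 47 cen [ 0.4158 -0.2204] rect c [ 0.4159 -0.2212] size [17.4 20.6] ang 0.5
amber 210 cen [ 0.416  -0.2193] rect c [ 0.4166 -0.219 ] size [42.  48.6] ang 0.5
whitecap 43 cen [ 0.3999 -0.3361] rect c [ 0.3996 -0.3361] size [17.5 17.7] ang 88.5
jarcap 185 cen [0.4044 0.3507] rect c [0.4045 0.3503] size [42.3 43.1] ang 46.4
slide 508 cen [ 0.4453 -0.0873] rect c [ 0.4452 -0.0873] size [56.7 82.6] ang 6.9
timer 253 cen [0.4228 0.2234] rect c [0.4229 0.2233] size [49.1 48.4] ang 86.7
timer2 249 cen [0.5155 0.302 ] rect c [0.5159 0.3016] size [46.8 49.4] ang 0.5
kitpanel 833 cen [0.6015 0.1611] rect c [0.6007 0.1606] size [ 73.9 103.6] ang 0.5
kit 1624 cen [0.5992 0.1609] rect c [0.5992 0.161 ] size [143.7 106.3] ang 88.7
sq 439 cen [ 0.6245 -0.0492] rect c [ 0.6247 -0.0492] size [65.9 67.5] ang 75.1
sq 442 cen [ 0.5988 -0.1457] rect c [ 0.599  -0.1458] size [65.8 67.6] ang 75.1
sq 441 cen [ 0.5731 -0.2422] rect c [ 0.5732 -0.2422] size [65.3 67.5] ang 75.1
```

>>> jog_arm(moves=[{"xyz":[0,0,-0.1],"twist":[0,0,1]}])

```text
invalid input at $.moves[0]: expected keys twist, xyz, grip
```

```bash
cat > go.py <<'E'
# usage: plan([(x,y,z,psi_deg,grip,pause_rows)...]) prints calls (rows share one target)
from h import *
import math
def Rd(psi):
    c,s=math.cos(psi),math.sin(psi); return np.array([[-s,c,0],[c,s,0],[0,0,-1.]])
def plan(wps,start=None):
    s=arm.observe() if start is None else start
    p=np.array(s['position']); Rm=R.from_rotvec(s['ee_rot']).as_matrix()
    y=Rm[:,1]; print('now',p.round(4),'psi',round(math.degrees(math.atan2(y[1],y[0])),1),'w',round(float(s['width']),3),'F',np.round(s['force'],1),'t',s['clock'])
    for (x,yy,z,psi,g) in wps:
        q=np.array([x,yy,z]); h=math.radians(psi)
        rv=R.from_matrix(Rm.T@Rd(h)).as_rotvec()
        n=max(1,math.ceil(max(np.linalg.norm(q-p)/.24,np.degrees(np.linalg.norm(rv))/44)))
        for i in range(n):
            rv=R.from_matrix(Rm.T@Rd(h)).as_rotvec()/(n-i); d=Rm.T@(q-p)/(n-i)
            tw=np.round(np.degrees(rv)/10,2); xy=np.round(d/.06,2)
            print(dict(twist=tw.tolist(),xyz=xy.tolist(),grip=g))
            p=p+Rm@(xy*.06); Rm=Rm@R.from_rotvec(np.radians(tw*10)).as_matrix()
        print('  ->',p.round(4))
E
python3 -c "
from go import *
plan([(.42,.2,.2,20,-1),(.416,-.1,.2,-15,-1),(.416,-.22,.13,-15,-1)])"
```

```text
now [0.2603 0.5678 0.2371] psi 65.4 w 0.998 F [-0.5  0.  -0.2] t 0.15
{'twist': [-0.0, 0.0, 2.27], 'xyz': [-2.49, -2.23, 0.31], 'grip': -1}
{'twist': [-0.01, 0.0, 2.27], 'xyz': [-3.15, -1.1, 0.31], 'grip': -1}
  -> [0.4199 0.2002 0.2003]
{'twist': [0.0, 0.0, 1.75], 'xyz': [-2.34, -0.88, 0.0], 'grip': -1}
{'twist': [0.01, 0.0, 1.75], 'xyz': [-2.5, -0.14, 0.01], 'grip': -1}
  -> [ 0.4163 -0.1     0.1997]
{'twist': [-0.0, 0.0, -0.0], 'xyz': [-1.93, 0.51, 1.16], 'grip': -1}
  -> [ 0.4158 -0.2198  0.1301]
```

>>> jog_arm(moves=[{"twist":[0,0,2.27],"xyz":[-2.49,-2.23,0.31],"grip":-1},{"twist":[0,0,2.27],"xyz":[-2.49,-2.23,0.31],"grip":-1},{"twist":[0,0,2.27],"xyz":[-2.49,-2.23,0.31],"grip":-1},{"twist":[0,0,2.27],"xyz":[-2.49,-2.23,0.31],"grip":-1},{"twist":[0,0,2.27],"xyz":[-2.49,-2.23,0.31],"grip":-1}], force=25)

```text
clock: 0.78
position: [0.3408, 0.384, 0.2193]
ee_rot: [-1.263, -2.876, -0.001]
force: [-0.0, 1.5, 0.9]
width: 1.001
```

>>> jog_arm(moves=[{"twist":[0,0,2.27],"xyz":[-3.15,-1.1,0.31],"grip":-1},{"twist":[0,0,2.27],"xyz":[-3.15,-1.1,0.31],"grip":-1},{"twist":[0,0,2.27],"xyz":[-3.15,-1.1,0.31],"grip":-1},{"twist":[0,0,2.27],"xyz":[-3.15,-1.1,0.31],"grip":-1},{"twist":[0,0,2.27],"xyz":[-3.15,-1.1,0.31],"grip":-1}])

```text
clock: 1.4
position: [0.4202, 0.2019, 0.2006]
ee_rot: [-1.801, -2.574, -0.001]
force: [0.5, 1.7, 0.1]
width: 0.999
```

```bash
python3 -c "
from go import *
plan([(.416,-.1,.2,-15,-1),(.416,-.22,.13,-15,-1)])"
```

```text
now [0.4202 0.2019 0.2006] psi 20.0 w 0.999 F [0.5 1.7 0.1] t 1.4
{'twist': [0.0, -0.0, 1.75], 'xyz': [-2.35, -0.89, 0.0], 'grip': -1}
{'twist': [0.0, -0.0, 1.75], 'xyz': [-2.52, -0.15, 0.01], 'grip': -1}
  -> [ 0.416  -0.1003  0.1998]
{'twist': [-0.0, -0.0, 0.0], 'xyz': [-1.93, 0.52, 1.16], 'grip': -1}
  -> [ 0.4162 -0.2202  0.1301]
```

>>> jog_arm(moves=[{"twist":[0,0,1.75],"xyz":[-2.35,-0.89,0],"grip":-1},{"twist":[0,0,1.75],"xyz":[-2.35,-0.89,0],"grip":-1},{"twist":[0,0,1.75],"xyz":[-2.35,-0.89,0],"grip":-1},{"twist":[0,0,1.75],"xyz":[-2.35,-0.89,0],"grip":-1}])

```text
clock: 1.9
position: [0.4184, 0.0507, 0.2008]
ee_rot: [2.172, 2.269, 0.001]
force: [-0.8, -0.0, -0.0]
width: 1.001
```

>>> jog_arm(moves=[{"twist":[0,0,1.75],"xyz":[-2.52,-0.15,0],"grip":-1},{"twist":[0,0,1.75],"xyz":[-2.52,-0.15,0],"grip":-1},{"twist":[0,0,1.75],"xyz":[-2.52,-0.15,0],"grip":-1},{"twist":[0,0,1.75],"xyz":[-2.52,-0.15,0],"grip":-1}])

```text
clock: 2.4
position: [0.4168, -0.1009, 0.2007]
ee_rot: [2.492, 1.912, 0.001]
force: [0.5, 1.0, 0.6]
width: 0.998
```

>>> jog_arm(moves=[{"twist":[0,0,0],"xyz":[-1.93,0.52,1.16],"grip":-1},{"twist":[0,0,0],"xyz":[-1.93,0.52,1.16],"grip":-1},{"twist":[0,0,0],"xyz":[-1.93,0.52,1.16],"grip":-1},{"twist":[0,0,0],"xyz":[-1.93,0.52,1.16],"grip":-1}])

```text
clock: 2.9
position: [0.4167, -0.2198, 0.1301]
ee_rot: [-2.49, -1.913, 0.001]
force: [0.3, -0.2, 0.4]
width: 0.997
```

```bash
python3 -c "
from go import *
im,s=snap('wrist','w1.png'); K,T=cam('wrist',s)
m=(im.max(2)<45).astype('uint8')
for P in ([.416,-.22,.075],[.416,-.22,0]):
    c=T[:3,:3].T@(np.array(P)-T[:3,3]); print((K@c/c[2])[:2])
plan([(.416,-.22,.028,-15,-1)])"
```

```text
[317.74302551 223.87791467]
[318.20909734 195.70474907]
now [ 0.4169 -0.2192  0.1305] psi -14.9 w 0.997 F [ 0.  -0.2  0.1] t 2.95
{'twist': [-0.01, -0.0, 0.01], 'xyz': [-0.02, -0.01, 1.71], 'grip': -1}
  -> [ 0.4159 -0.2201  0.0279]
```

View pics/w1.png

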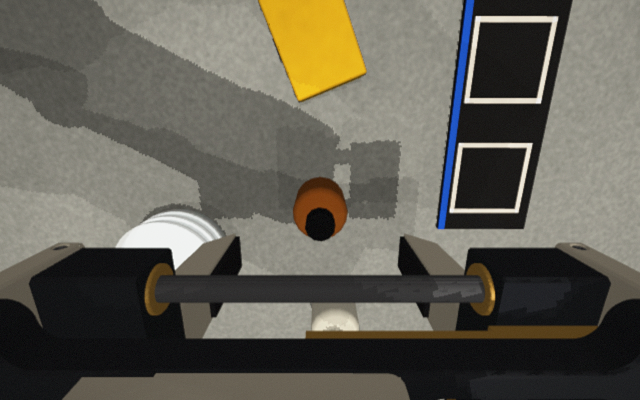

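The wrist view shows the amber cap at (320,223), against a predicted (318,224). The calibration holds, so I'm descending and gripping.

>>> jog_arm(moves=[{"twist":[0,0,0],"xyz":[-0.02,-0.01,1.0],"grip":-1},{"twist":[0,0,0],"xyz":[-0.02,-0.01,1.71],"grip":-1},{"twist":[0,0,0],"xyz":[-0.02,-0.01,1.71],"grip":-1},{"twist":[0,0,0],"xyz":[-0.02,-0.01,1.71],"grip":1},{"twist":[0,0,0],"xyz":[-0.02,-0.01,1.71],"grip":1}], force=25)

```text
clock: 3.58
position: [0.4163, -0.2224, 0.0301]
ee_rot: [2.49, 1.912, 0.003]
force: [0.2, -0.9, 0.7]
width: 0.83
```

>>> jog_arm(moves=[{"twist":[0,0,0],"xyz":[0,0,0],"grip":1},{"twist":[0,0,0],"xyz":[0,0,0],"grip":1},{"twist":[0,0,0],"xyz":[0,0,0],"grip":1}])

```text
clock: 3.95
position: [0.415, -0.2226, 0.0286]
ee_rot: [2.493, 1.911, 0.001]
force: [1.5, -0.4, 0.7]
width: 0.502
```

```bash
python3 -c "
from go import *
plan([(.416,-.22,.12,-14.9,1),(.6246,-.0492,.12,-14.9,1),(.6246,-.0492,.0345,-14.9,1),(.6246,-.0492,.0345,-14.9,-1),(.6246,-.0492,.15,-14.9,-1),(.400,-.336,.15,-14.9,-1),(.400,-.336,.028,-14.9,-1)])"
```

```text
now [ 0.415  -0.2226  0.0286] psi -15.0 w 0.502 F [ 1.5 -0.4  0.7] t 3.95
{'twist': [0.0, -0.0, -0.01], 'xyz': [0.05, 0.01, -1.52], 'grip': 1}
  -> [ 0.4163 -0.2199  0.1198]
{'twist': [0.0, -0.0, -0.0], 'xyz': [1.82, 1.31, -0.0], 'grip': 1}
{'twist': [0.0, -0.0, -0.0], 'xyz': [1.82, 1.31, -0.0], 'grip': 1}
  -> [ 0.6245 -0.0494  0.1199]
{'twist': [0.0, -0.0, -0.0], 'xyz': [0.0, 0.0, 1.42], 'grip': 1}
  -> [ 0.6245 -0.0494  0.0347]
{'twist': [0.0, -0.0, -0.0], 'xyz': [0.0, 0.0, 0.0], 'grip': -1}
  -> [ 0.6245 -0.0494  0.0347]
{'twist': [0.0, -0.0, -0.0], 'xyz': [0.0, 0.0, -1.92], 'grip': -1}
  -> [ 0.6244 -0.0494  0.1499]
{'twist': [0.0, -0.0, -0.0], 'xyz': [-2.79, -1.19, -0.0], 'grip': -1}
{'twist': [0.0, -0.0, -0.0], 'xyz': [-2.79, -1.19, -0.0], 'grip': -1}
  -> [ 0.4002 -0.3361  0.1498]
{'twist': [0.0, -0.0, -0.0], 'xyz': [0.0, -0.0, 2.03], 'grip': -1}
  -> [ 0.4003 -0.3361  0.028 ]
```

>>> jog_arm(moves=[{"twist":[0,0,0],"xyz":[0.05,0,-1.52],"grip":1},{"twist":[0,0,0],"xyz":[0.05,0,-1.52],"grip":1},{"twist":[0,0,0],"xyz":[0.05,0,-1.52],"grip":1}])

```text
clock: 4.32
position: [0.4168, -0.2201, 0.1212]
ee_rot: [2.49, 1.91, 0.004]
force: [-0.0, 0.7, -1.3]
width: 0.491
```

>>> jog_arm(moves=[{"twist":[0,0,0],"xyz":[0.9,0.65,0],"grip":1},{"twist":[0,0,0],"xyz":[1.82,1.31,0],"grip":1},{"twist":[0,0,0],"xyz":[2.73,1.96,0],"grip":1},{"twist":[0,0,0],"xyz":[3.64,2.62,0],"grip":1},{"twist":[0,0,0],"xyz":[3.64,2.62,0],"grip":1}])

```text
clock: 4.95
position: [0.626, -0.045, 0.1173]
ee_rot: [-2.486, -1.918, 0.0]
force: [-1.0, -0.9, -0.2]
width: 0.493
```

>>> jog_arm(moves=[{"twist":[0,0,0],"xyz":[0,0,0.5],"grip":1},{"twist":[0,0,0],"xyz":[0,0,0.8],"grip":1},{"twist":[0,0,0],"xyz":[0,0,0.8],"grip":1}])

```text
clock: 5.32
position: [0.6221, -0.0502, 0.0696]
ee_rot: [-2.492, -1.909, 0.005]
force: [-0.2, 0.1, -1.1]
width: 0.49
```

```bash
python3 -c "
from go import *
plan([(.6246,-.0492,.0345,-14.9,1)])
im,s=snap('wrist','w2.png')"
```

```text
now [ 0.6221 -0.0502  0.0696] psi -15.1 w 0.49 F [-0.2  0.1 -1.1] t 5.325
{'twist': [-0.02, 0.01, -0.02], 'xyz': [0.03, 0.04, 0.58], 'grip': 1}
  -> [ 0.6247 -0.0491  0.0348]
```

View pics/w2.png

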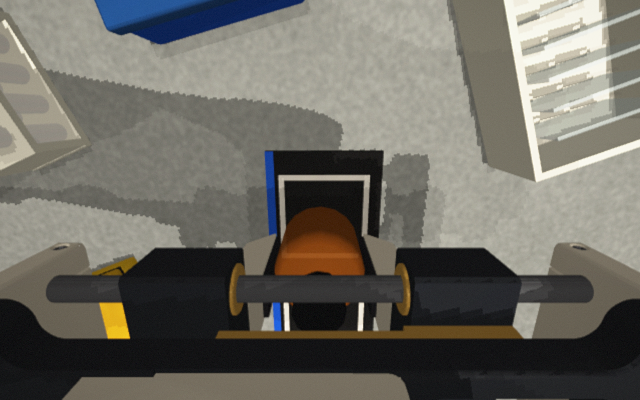

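The amber bottle is held over the left square, centred between the outline's sides (columns 282–365). Lowering it now.

>>> jog_arm(moves=[{"twist":[0,0,0],"xyz":[0.02,0.03,0.2],"grip":1},{"twist":[0,0,0],"xyz":[0.02,0.03,0.4],"grip":1},{"twist":[0,0,0],"xyz":[0.02,0.03,0.58],"grip":1},{"twist":[0,0,0],"xyz":[0.02,0.03,0.58],"grip":1},{"twist":[0,0,0],"xyz":[0.02,0.03,0.58],"grip":1}])

```text
clock: 6.0
position: [0.6262, -0.049, 0.0368]
ee_rot: [2.493, 1.912, 0.0]
force: [0.4, -0.3, -1.1]
width: 0.495
```

>>> jog_arm(moves=[{"twist":[0,0,0],"xyz":[0,0,0],"grip":-0.7},{"twist":[0,0,0],"xyz":[0,0,0],"grip":-0.7},{"twist":[0,0,0],"xyz":[0,0,0],"grip":-0.7},{"twist":[0,0,0],"xyz":[0,0,-1.0],"grip":-0.7},{"twist":[0,0,0],"xyz":[0,0,-1.92],"grip":-1}])

```text
clock: 6.62
position: [0.6258, -0.049, 0.1532]
ee_rot: [-2.493, -1.911, 0.001]
force: [1.4, 0.8, 0.8]
width: 0.913
```

>>> jog_arm(moves=[{"twist":[0,0,0],"xyz":[-1.4,-0.6,0],"grip":-1},{"twist":[0,0,0],"xyz":[-2.79,-1.19,0],"grip":-1},{"twist":[0,0,0],"xyz":[-2.79,-1.19,0],"grip":-1},{"twist":[0,0,0],"xyz":[-2.79,-1.19,0],"grip":-1}])

```text
clock: 7.12
position: [0.5105, -0.1965, 0.1527]
ee_rot: [2.5, 1.901, -0.001]
force: [0.3, 1.3, 0.5]
width: 1.0
```

>>> jog_arm(moves=[{"twist":[0,0,0],"xyz":[-1.4,-0.6,0],"grip":-1},{"twist":[0,0,0],"xyz":[-2.79,-1.19,0],"grip":-1},{"twist":[0,0,0],"xyz":[-2.79,-1.19,0],"grip":-1},{"twist":[0,0,0],"xyz":[-2.79,-1.19,0],"grip":-1},{"twist":[0,0,0],"xyz":[-2.79,-1.19,0],"grip":-1}])

```text
clock: 7.75
position: [0.4023, -0.3344, 0.1519]
ee_rot: [-2.492, -1.912, -0.001]
force: [-0.2, 0.6, -0.1]
width: 1.003
```

```bash
python3 -c "
from go import *
im,s=snap('wrist','w3.png'); im,_=snap('top','t1.png')
cv2.imwrite('pics/t1c.png',cv2.resize(im[120:290,300:480],None,fx=4,fy=3.5))
plan([(.400,-.336,.028,-14.9,-1)])"
```

```text
now [ 0.4029 -0.3336  0.1518] psi -14.9 w 1.0 F [0.6 0.  0.3] t 7.85
{'twist': [0.0, -0.0, 0.0], 'xyz': [-0.05, -0.04, 2.06], 'grip': -1}
  -> [ 0.3998 -0.3358  0.0282]
```

View pics/t1c.png

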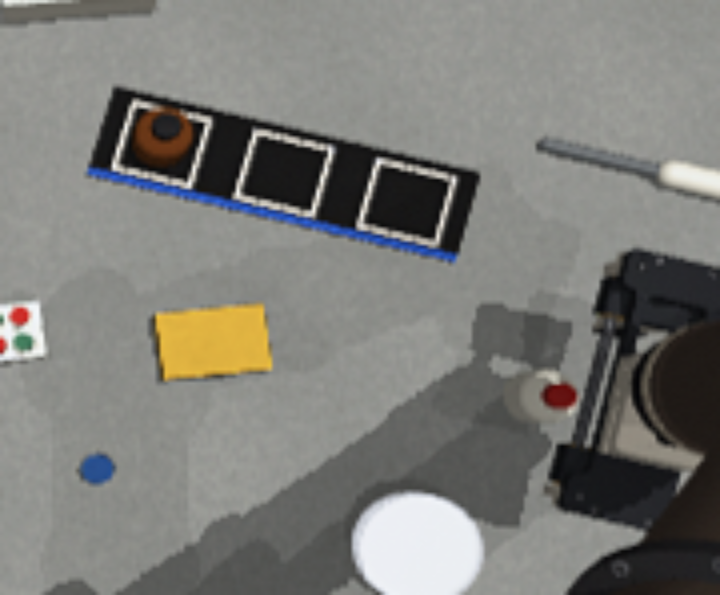

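The amber bottle stands inside the left square. Next is the white bottle, whose cap shows at crop position (560,397).

>>> jog_arm(moves=[{"twist":[0,0,0],"xyz":[-0.05,-0.04,0.9],"grip":-1},{"twist":[0,0,0],"xyz":[-0.05,-0.04,1.8],"grip":-1},{"twist":[0,0,0],"xyz":[-0.05,-0.04,2.06],"grip":-1},{"twist":[0,0,0],"xyz":[-0.05,-0.04,2.06],"grip":-1},{"twist":[0,0,0],"xyz":[-0.05,-0.04,2.06],"grip":1}])

```text
clock: 8.48
position: [0.3995, -0.338, 0.0299]
ee_rot: [2.49, 1.911, 0.001]
force: [0.1, -0.3, -0.8]
width: 0.933
```

>>> jog_arm(moves=[{"twist":[0,0,0],"xyz":[0,0,0],"grip":1},{"twist":[0,0,0],"xyz":[0,0,0],"grip":1},{"twist":[0,0,0],"xyz":[0,0,0],"grip":1},{"twist":[0,0,0],"xyz":[0,0,0],"grip":1},{"twist":[0,0,0],"xyz":[0,0,0],"grip":1}])

```text
clock: 9.1
position: [0.3985, -0.3375, 0.0285]
ee_rot: [2.493, 1.912, 0.0]
force: [1.0, 1.3, 3.7]
width: 0.495
```

```bash
python3 -c "
from go import *
plan([(.400,-.336,.11,-14.9,1),(.5732,-.2422,.11,-14.9,1),(.5732,-.2422,.07,-14.9,1)])"
```

```text
now [ 0.3985 -0.3375  0.0285] psi -15.0 w 0.495 F [1.  1.3 3.7] t 9.1
{'twist': [0.0, -0.0, -0.01], 'xyz': [0.03, 0.02, -1.36], 'grip': 1}
  -> [ 0.4001 -0.3361  0.1101]
{'twist': [0.0, -0.0, -0.0], 'xyz': [2.26, 2.39, 0.0], 'grip': 1}
  -> [ 0.5735 -0.242   0.1101]
{'twist': [0.0, -0.0, -0.0], 'xyz': [-0.0, -0.01, 0.67], 'grip': 1}
  -> [ 0.573  -0.2418  0.0699]
```

>>> jog_arm(moves=[{"twist":[0,0,0],"xyz":[0.03,0.02,-1.36],"grip":1},{"twist":[0,0,0],"xyz":[0.03,0.02,-1.36],"grip":1},{"twist":[0,0,0],"xyz":[0.03,0.02,-1.36],"grip":1}])

```text
clock: 9.48
position: [0.4006, -0.3364, 0.111]
ee_rot: [2.491, 1.911, 0.002]
force: [-0.7, 0.3, -1.5]
width: 0.491
```

>>> jog_arm(moves=[{"twist":[0,0,0],"xyz":[0.6,0.65,0],"grip":1},{"twist":[0,0,0],"xyz":[1.2,1.27,0],"grip":1},{"twist":[0,0,0],"xyz":[1.8,1.9,0],"grip":1},{"twist":[0,0,0],"xyz":[2.26,2.38,0],"grip":1},{"twist":[0,0,0],"xyz":[2.26,2.38,0],"grip":1}])

```text
clock: 10.1
position: [0.5752, -0.2385, 0.1076]
ee_rot: [-2.486, -1.918, -0.0]
force: [-0.1, 0.8, -0.7]
width: 0.493
```

>>> jog_arm(moves=[{"twist":[0,0,0],"xyz":[0,0,0.4],"grip":1},{"twist":[0,0,0],"xyz":[0,0,0.67],"grip":1},{"twist":[0,0,0],"xyz":[0,0,0.67],"grip":1},{"twist":[0,0,0],"xyz":[0,0,0.67],"grip":1}])

```text
clock: 10.6
position: [0.5728, -0.2426, 0.07]
ee_rot: [2.494, 1.911, -0.0]
force: [0.5, 0.3, -0.7]
width: 0.492
```

```bash
python3 -c "
from go import *
plan([(.5732,-.2422,.0335,-14.9,1),(.5732,-.2422,.16,-14.9,-1),(.48,.16,.16,-14.9,-1),(.4044,.3505,.13,-14.9,-1)])"
```

```text
now [ 0.5728 -0.2426  0.07  ] psi -15.1 w 0.492 F [ 0.5  0.3 -0.7] t 10.6
{'twist': [0.0, 0.0, -0.02], 'xyz': [0.01, 0.01, 0.61], 'grip': 1}
  -> [ 0.5735 -0.2421  0.0334]
{'twist': [0.0, 0.0, 0.0], 'xyz': [-0.0, -0.0, -2.11], 'grip': -1}
  -> [ 0.5735 -0.2421  0.16  ]
{'twist': [0.0, 0.0, 0.0], 'xyz': [3.04, -1.61, -0.0], 'grip': -1}
{'twist': [0.0, 0.0, 0.0], 'xyz': [3.04, -1.62, -0.0], 'grip': -1}
  -> [0.4798 0.1602 0.1599]
{'twist': [0.0, 0.0, 0.0], 'xyz': [2.74, -2.03, 0.5], 'grip': -1}
  -> [0.4043 0.3503 0.1299]
```

>>> jog_arm(moves=[{"twist":[0,0,0],"xyz":[0.01,0.01,0.2],"grip":1},{"twist":[0,0,0],"xyz":[0.01,0.01,0.4],"grip":1},{"twist":[0,0,0],"xyz":[0.01,0.01,0.61],"grip":1},{"twist":[0,0,0],"xyz":[0.01,0.01,0.61],"grip":1},{"twist":[0,0,0],"xyz":[0.01,0.01,0.61],"grip":1}])

```text
clock: 11.22
position: [0.5734, -0.2416, 0.0326]
ee_rot: [-2.493, -1.911, 0.001]
force: [-0.0, -0.2, -0.8]
width: 0.495
```

>>> jog_arm(moves=[{"twist":[0,0,0],"xyz":[0,0,0],"grip":-0.7},{"twist":[0,0,0],"xyz":[0,0,0],"grip":-0.7},{"twist":[0,0,0],"xyz":[0,0,0],"grip":-0.7},{"twist":[0,0,0],"xyz":[0,0,-1.0],"grip":-0.7},{"twist":[0,0,0],"xyz":[0,0,-2.11],"grip":-1}])

```text
clock: 11.85
position: [0.5731, -0.2414, 0.1565]
ee_rot: [-2.492, -1.911, 0.002]
force: [1.2, -0.3, 0.9]
width: 0.916
```

>>> jog_arm(moves=[{"twist":[0,0,0],"xyz":[1.5,-0.8,0],"grip":-1},{"twist":[0,0,0],"xyz":[3.04,-1.61,0],"grip":-1},{"twist":[0,0,0],"xyz":[3.04,-1.61,0],"grip":-1},{"twist":[0,0,0],"xyz":[3.04,-1.61,0],"grip":-1},{"twist":[0,0,0],"xyz":[3.04,-1.61,0],"grip":-1}])

```text
clock: 12.48
position: [0.5276, -0.0385, 0.1557]
ee_rot: [-2.489, -1.916, -0.001]
force: [-0.1, -0.6, -0.4]
width: 1.002
```

>>> jog_arm(moves=[{"twist":[0,0,0],"xyz":[1.5,-0.8,0],"grip":-1},{"twist":[0,0,0],"xyz":[3.04,-1.62,0],"grip":-1},{"twist":[0,0,0],"xyz":[3.04,-1.62,0],"grip":-1},{"twist":[0,0,0],"xyz":[3.04,-1.62,0],"grip":-1},{"twist":[0,0,0],"xyz":[3.04,-1.62,0],"grip":-1}])

```text
clock: 13.1
position: [0.4815, 0.1612, 0.1557]
ee_rot: [2.491, 1.913, 0.0]
force: [-0.0, -1.1, -0.2]
width: 0.996
```

>>> jog_arm(moves=[{"twist":[0,0,0],"xyz":[1.4,-1.0,0.2],"grip":-1},{"twist":[0,0,0],"xyz":[2.74,-2.03,0.5],"grip":-1},{"twist":[0,0,0],"xyz":[2.74,-2.03,0.5],"grip":-1},{"twist":[0,0,0],"xyz":[2.74,-2.03,0.5],"grip":-1},{"twist":[0,0,0],"xyz":[2.74,-2.03,0.5],"grip":-1}])

```text
clock: 13.72
position: [0.4071, 0.3504, 0.1255]
ee_rot: [2.492, 1.911, -0.0]
force: [0.1, -1.3, 0.5]
width: 0.999
```

```bash
python3 -c "
from go import *
im,s=snap('wrist','w4.png'); K,T=cam('wrist',s)
h=cv2.cvtColor(im,cv2.COLOR_BGR2HSV); m=cv2.inRange(h,(45,100,40),(80,255,255)); n,l,st,c=cv2.connectedComponentsWithStats(m); i=1+st[1:,4].argmax(); print(c[i],st[i],ray(c[i],.06,K,T))
plan([(.4044,.3505,.018,-14.9,-1)])"
```

```text
[316.25075643 213.98487141] [ 287  185   59   58 2644] [[0.40644403 0.35415429 0.06      ]]
now [0.4078 0.3491 0.1258] psi -15.2 w 1.001 F [ 0.1 -0.2  0.4] t 13.775
{'twist': [0.01, 0.0, -0.03], 'xyz': [0.01, -0.06, 1.8], 'grip': -1}
  -> [0.4046 0.3505 0.0178]
```

View pics/w4.png

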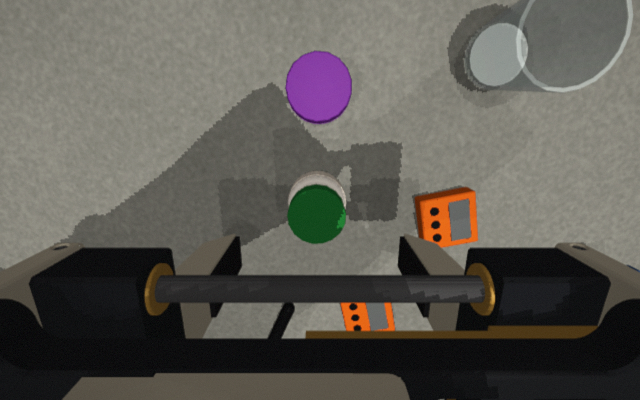

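The wrist view shows the jar cap at (316,214), between the jaws, with the purple one clear ahead at (319,87). The second timer, at (447,218), is also clear.

>>> jog_arm(moves=[{"twist":[0,0,0],"xyz":[0.03,-0.06,0.9],"grip":-1},{"twist":[0,0,0],"xyz":[0.03,-0.06,1.5],"grip":-1},{"twist":[0,0,0],"xyz":[0.03,-0.06,1.8],"grip":-1},{"twist":[0,0,0],"xyz":[0.03,-0.06,1.8],"grip":-1},{"twist":[0,0,0],"xyz":[0.03,-0.06,1.8],"grip":1}])

```text
clock: 14.4
position: [0.4044, 0.3539, 0.0189]
ee_rot: [-2.494, -1.91, -0.003]
force: [0.3, -0.2, -0.2]
width: 0.939
```

>>> jog_arm(moves=[{"twist":[0,0,0],"xyz":[0,0,0],"grip":1},{"twist":[0,0,0],"xyz":[0,0,0],"grip":1},{"twist":[0,0,0],"xyz":[0,0,0],"grip":1},{"twist":[0,0,0],"xyz":[0,0,0],"grip":1},{"twist":[0,0,0],"xyz":[0,0,0],"grip":1}])

```text
clock: 15.02
position: [0.4034, 0.3542, 0.0179]
ee_rot: [2.493, 1.912, 0.001]
force: [0.5, -0.6, 4.6]
width: 0.538
```

```bash
python3 -c "
from go import *
plan([(.405,.351,.145,-14.9,1),(.48,.12,.145,-14.9,1),(.599,-.1457,.145,-14.9,1),(.599,-.1457,.06,-14.9,1)])"
```

```text
now [0.4034 0.3542 0.0179] psi -15.0 w 0.538 F [ 0.5 -0.6  4.6] t 15.025
{'twist': [0.0, -0.0, -0.01], 'xyz': [-0.04, 0.04, -2.12], 'grip': 1}
  -> [0.405  0.3512 0.1451]
{'twist': [0.0, -0.0, -0.0], 'xyz': [-1.7, 1.1, 0.0], 'grip': 1}
{'twist': [0.0, -0.0, -0.0], 'xyz': [-1.7, 1.1, 0.0], 'grip': 1}
  -> [0.48  0.12  0.145]
{'twist': [0.0, -0.0, -0.0], 'xyz': [-1.88, 1.53, -0.0], 'grip': 1}
{'twist': [0.0, -0.0, -0.0], 'xyz': [-1.89, 1.53, -0.0], 'grip': 1}
  -> [ 0.5991 -0.1458  0.145 ]
{'twist': [0.0, -0.0, -0.0], 'xyz': [0.0, -0.0, 1.42], 'grip': 1}
  -> [ 0.5992 -0.1458  0.0598]
```

>>> jog_arm(moves=[{"twist":[0,0,0],"xyz":[-0.04,0.04,-1],"grip":1},{"twist":[0,0,0],"xyz":[-0.04,0.04,-2.12],"grip":1},{"twist":[0,0,0],"xyz":[-0.04,0.04,-2.12],"grip":1},{"twist":[0,0,0],"xyz":[-0.04,0.04,-2.12],"grip":1}])

```text
clock: 15.52
position: [0.4042, 0.3512, 0.1447]
ee_rot: [-2.492, -1.912, 0.0]
force: [-1.0, 0.2, -3.2]
width: 0.539
```

>>> jog_arm(moves=[{"twist":[0,0,0],"xyz":[-0.8,0.5,0],"grip":1},{"twist":[0,0,0],"xyz":[-1.6,1.05,0],"grip":1},{"twist":[0,0,0],"xyz":[-2.4,1.6,0],"grip":1},{"twist":[0,0,0],"xyz":[-3.2,2.1,0],"grip":1},{"twist":[0,0,0],"xyz":[-3.4,2.2,0],"grip":1}])

```text
clock: 16.15
position: [0.479, 0.1154, 0.1435]
ee_rot: [2.498, 1.904, -0.005]
force: [-0.7, 0.4, -0.8]
width: 0.537
```

>>> jog_arm(moves=[{"twist":[0,0,0],"xyz":[-0.8,0.65,0],"grip":1},{"twist":[0,0,0],"xyz":[-1.6,1.3,0],"grip":1},{"twist":[0,0,0],"xyz":[-2.4,1.95,0],"grip":1},{"twist":[0,0,0],"xyz":[-3.2,2.6,0],"grip":1},{"twist":[0,0,0],"xyz":[-3.77,3.06,0],"grip":1}])

```text
clock: 16.77
position: [0.5979, -0.1481, 0.1428]
ee_rot: [-2.492, -1.91, 0.003]
force: [1.1, 0.5, -0.8]
width: 0.537
```

>>> jog_arm(moves=[{"twist":[0,0,0],"xyz":[0,0,0],"grip":1},{"twist":[0,0,0],"xyz":[0,0,0],"grip":1}])

```text
clock: 17.02
position: [0.5972, -0.1447, 0.1431]
ee_rot: [-2.49, -1.911, 0.002]
force: [-0.9, 0.5, -1.4]
width: 0.537
```

```bash
python3 -c "
from go import *
plan([(.599,-.1457,.06,-14.9,1),(.599,-.1457,.023,-14.9,1)])"
```

```text
now [ 0.5972 -0.1447  0.1431] psi -15.0 w 0.537 F [-0.9  0.5 -1.4] t 17.025
{'twist': [-0.02, -0.0, -0.01], 'xyz': [-0.01, 0.04, 1.38], 'grip': 1}
  -> [ 0.5991 -0.1458  0.0603]
{'twist': [0.0, -0.0, 0.0], 'xyz': [0.0, -0.0, 0.62], 'grip': 1}
  -> [ 0.5991 -0.1458  0.0231]
```

>>> jog_arm(moves=[{"twist":[0,0,0],"xyz":[0,0.04,0.5],"grip":1},{"twist":[0,0,0],"xyz":[0,0.04,1.0],"grip":1},{"twist":[0,0,0],"xyz":[0,0.04,1.38],"grip":1},{"twist":[0,0,0],"xyz":[0,0.04,1.38],"grip":1},{"twist":[0,0,0],"xyz":[0,0.04,1.38],"grip":1}])

```text
clock: 17.65
position: [0.6006, -0.1458, 0.0626]
ee_rot: [-2.491, -1.914, -0.001]
force: [-0.3, -0.9, -1.2]
width: 0.534
```

```bash
python3 -c "
from go import *
plan([(.599,-.1457,.0235,-14.9,1),(.599,-.1457,.16,-14.9,-1),(.4453,-.0873,.13,6.9,-1)])"
```

```text
now [ 0.6006 -0.1458  0.0626] psi -14.9 w 0.534 F [-0.3 -0.9 -1.2] t 17.65
{'twist': [0.0, -0.0, -0.0], 'xyz': [-0.01, -0.03, 0.65], 'grip': 1}
  -> [ 0.5988 -0.1459  0.0236]
{'twist': [0.0, -0.0, -0.0], 'xyz': [0.01, 0.0, -2.27], 'grip': -1}
  -> [ 0.5989 -0.1454  0.1598]
{'twist': [0.0, -0.0, -2.18], 'xyz': [0.27, -2.72, 0.5], 'grip': -1}
  -> [ 0.4454 -0.0876  0.1298]
```

>>> jog_arm(moves=[{"twist":[0,0,0],"xyz":[0,-0.02,0.25],"grip":1},{"twist":[0,0,0],"xyz":[0,-0.02,0.5],"grip":1},{"twist":[0,0,0],"xyz":[0,-0.02,0.66],"grip":1},{"twist":[0,0,0],"xyz":[0,-0.02,0.66],"grip":1},{"twist":[0,0,0],"xyz":[0,-0.02,0.66],"grip":1}])

```text
clock: 18.27
position: [0.5991, -0.1467, 0.022]
ee_rot: [-2.493, -1.911, 0.0]
force: [0.3, -0.1, -1.0]
width: 0.538
```

>>> jog_arm(moves=[{"twist":[0,0,0],"xyz":[0,0,0],"grip":-0.7},{"twist":[0,0,0],"xyz":[0,0,0],"grip":-0.7},{"twist":[0,0,0],"xyz":[0,0,0],"grip":-0.7},{"twist":[0,0,0],"xyz":[0,0,-1.0],"grip":-0.7},{"twist":[0,0,0],"xyz":[0,0,-2.27],"grip":-1}])

```text
clock: 18.9
position: [0.5986, -0.1465, 0.1458]
ee_rot: [-2.492, -1.911, 0.002]
force: [1.2, 0.4, 0.4]
width: 0.914
```

>>> jog_arm(moves=[{"twist":[0,0,0],"xyz":[0,-0.6,0],"grip":-1},{"twist":[0,0,-1.1],"xyz":[0.13,-1.4,0.2],"grip":-1},{"twist":[0,0,-2.18],"xyz":[0.27,-2.72,0.5],"grip":-1},{"twist":[0,0,-2.18],"xyz":[0.27,-2.72,0.5],"grip":-1},{"twist":[0,0,-2.18],"xyz":[0.27,-2.72,0.5],"grip":-1}])

```text
clock: 19.52
position: [0.4445, -0.088, 0.115]
ee_rot: [-2.085, -2.348, -0.001]
force: [-0.2, -1.0, 0.6]
width: 0.999
```

>>> jog_arm(moves=[{"twist":[0,0,0],"xyz":[0,0,0],"grip":-1}])

```text
clock: 19.65
position: [0.4472, -0.089, 0.1155]
ee_rot: [2.086, 2.347, 0.001]
force: [0.1, -0.4, 0.1]
width: 1.001
```

```bash
python3 -c "
from go import *
im,s=snap('wrist','w5.png'); K,T=cam('wrist',s); it,_=snap('top','t2.png')
cv2.imwrite('pics/c5.png',np.vstack([im,cv2.resize(it[130:200,230:440],(640,200))]))
h=cv2.cvtColor(im,cv2.COLOR_BGR2HSV); m=cv2.inRange(h,(15,150,120),(35,255,255)); n,l,st,c=cv2.connectedComponentsWithStats(m); i=1+st[1:,4].argmax(); print(st[i],ray(c[i],.03,K,T))
cs=max(cv2.findContours((l==i).astype('uint8'),0,cv2.CHAIN_APPROX_NONE)[0],key=cv2.contourArea)
print(cv2.minAreaRect((ray(cs[:,0],.03,K,T)[:,:2]*1000).astype('f4')))
plan([(.4453,-.0873,.018,6.9,-1)])"
```

```text
[ 281  158   74   97 6671] [[ 0.44600946 -0.0851228   0.03      ]]
((446.3310241699219, -87.958984375), (57.063724517822266, 82.35051727294922), 6.664935111999512)
now [ 0.4472 -0.0892  0.1153] psi 6.7 w 0.997 F [-0.1 -0.  -0.3] t 19.75
{'twist': [0.01, 0.0, -0.02], 'xyz': [0.04, -0.03, 1.62], 'grip': -1}
  -> [ 0.4452 -0.0871  0.0181]
```

View pics/c5.png

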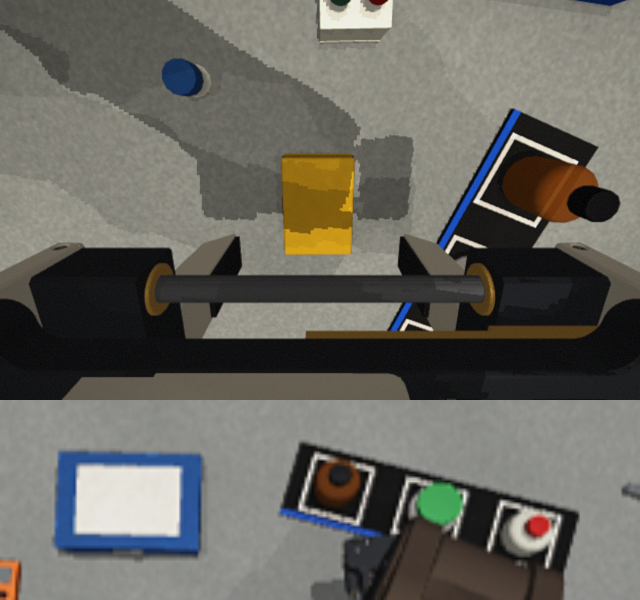

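The slide box measures 6.7° at (.446,-.088), the same from both cameras. The three vessels stand in their squares in the top strip. Descending to grip the slide box.

>>> jog_arm(moves=[{"twist":[0,0,0],"xyz":[0.03,-0.02,0.8],"grip":-1},{"twist":[0,0,0],"xyz":[0.03,-0.02,1.4],"grip":-1},{"twist":[0,0,0],"xyz":[0.03,-0.02,1.62],"grip":-1},{"twist":[0,0,0],"xyz":[0.03,-0.02,1.62],"grip":-1},{"twist":[0,0,0],"xyz":[0.03,-0.02,1.62],"grip":1}])

```text
clock: 20.38
position: [0.4453, -0.0873, 0.0187]
ee_rot: [2.086, 2.347, 0.002]
force: [-0.0, 0.4, 0.4]
width: 0.935
```

>>> jog_arm(moves=[{"twist":[0,0,0],"xyz":[0,0,0],"grip":1},{"twist":[0,0,0],"xyz":[0,0,0],"grip":1},{"twist":[0,0,0],"xyz":[0,0,0],"grip":1},{"twist":[0,0,0],"xyz":[0,0,0],"grip":1}])

```text
clock: 20.88
position: [0.4448, -0.0868, 0.0181]
ee_rot: [2.086, 2.349, 0.001]
force: [-1.2, 0.7, 5.8]
width: 0.627
```

```bash
python3 -c "
from go import *
# kit panel/box orientation from averaged edge lines in two top pictures
K,T=cam('top')
for f in ('t2.png','top0.png'):
    im=cv2.imread('pics/'+f); h=cv2.cvtColor(im,cv2.COLOR_BGR2HSV)
    m=np.zeros(im.shape[:2],'uint8'); m[145:185,250:296]=cv2.inRange(h,(0,0,150),(180,60,255))[145:185,250:296]
    ys,xs=np.nonzero(m); w=ray(np.c_[xs,ys],.05,K,T)[:,:2]
    ev,V=np.linalg.eigh(np.cov(w.T)); v=V[:,1]*np.sign(V[1,1]); print('panel',w.mean(0),(w.min(0)+w.max(0))/2,'y-axis tilt',np.degrees(np.arctan2(-v[0],v[1])),len(xs))
    m=np.zeros(im.shape[:2],'uint8'); m[140:190,240:305]=cv2.inRange(h,(100,100,50),(125,255,255))[140:190,240:305]
    c=max(cv2.findContours(m,0,2)[0],key=cv2.contourArea); M=m*0; cv2.drawContours(M,[c],-1,255,-1); ys,xs=np.nonzero(M); w=ray(np.c_[xs,ys],.05,K,T)[:,:2]
    ev,V=np.linalg.eigh(np.cov(w.T)); v=V[:,1]*np.sign(V[1,1]); print('kit',w.mean(0),np.degrees(np.arctan2(-v[0],v[1])))
plan([(.4453,-.0873,.15,6.9,1),(.601,.161,.15,0,1)])"
```

```text
panel [0.60222207 0.16172323] [0.61300885 0.16582154] y-axis tilt -7.7002538230624 844
kit [0.5991997  0.16085282] -1.7666225304038192
panel [0.60147598 0.1610973 ] [0.60097133 0.16091516] y-axis tilt -2.692022542230046 833
kit [0.59923281 0.16086998] -1.8348409932927479
now [ 0.4448 -0.0868  0.0181] psi 6.8 w 0.627 F [-1.2  0.7  5.8] t 20.875
{'twist': [0.01, -0.0, -0.01], 'xyz': [-0.01, 0.01, -2.2], 'grip': 1}
  -> [ 0.4453 -0.0874  0.1501]
{'twist': [-0.0, -0.0, 0.34], 'xyz': [1.9, 1.54, 0.0], 'grip': 1}
{'twist': [-0.0, -0.0, 0.35], 'xyz': [1.99, 1.42, 0.0], 'grip': 1}
  -> [0.6012 0.1612 0.15  ]
```

>>> jog_arm(moves=[{"twist":[0,0,0],"xyz":[0,0,-1.0],"grip":1},{"twist":[0,0,0],"xyz":[0,0,-2.2],"grip":1},{"twist":[0,0,0],"xyz":[0,0,-2.2],"grip":1},{"twist":[0,0,0],"xyz":[0,0,-2.2],"grip":1}])

```text
clock: 21.38
position: [0.4445, -0.0865, 0.1499]
ee_rot: [2.085, 2.349, 0.002]
force: [0.3, -0.6, -1.8]
width: 0.632
```

>>> jog_arm(moves=[{"twist":[0,0,0.3],"xyz":[0.8,0.7,0],"grip":1},{"twist":[0,0,0.6],"xyz":[1.6,1.4,0],"grip":1},{"twist":[0,0,0.8],"xyz":[1.9,2.0,0],"grip":1},{"twist":[0,0,0.8],"xyz":[1.9,2.4,0],"grip":1},{"twist":[0,0,0.8],"xyz":[1.9,2.4,0],"grip":1}])

```text
clock: 22.0
position: [0.5741, 0.0436, 0.1471]
ee_rot: [-2.243, -2.198, 0.005]
force: [0.2, -1.0, -0.7]
width: 0.63
```

>>> jog_arm(moves=[{"twist":[0,0,0],"xyz":[0,0,0],"grip":1},{"twist":[0,0,0],"xyz":[0,0,0],"grip":1}])

```text
clock: 22.25
position: [0.5727, 0.0427, 0.1491]
ee_rot: [-2.245, -2.195, 0.002]
force: [-0.3, 1.4, -1.1]
width: 0.633
```

```bash
python3 -c "
from go import *
im,s=snap('wrist','w6.png'); K,T=cam('wrist',s); 
h=cv2.cvtColor(im,cv2.COLOR_BGR2HSV); m=cv2.inRange(h,(0,0,180),(180,40,255)); n,l,st,c=cv2.connectedComponentsWithStats(m)
for i in st[1:,4].argsort()[::-1][:3]+1:
    cs=max(cv2.findContours((l==i).astype('uint8'),0,cv2.CHAIN_APPROX_NONE)[0],key=cv2.contourArea)
    print(st[i],cv2.minAreaRect((ray(cs[:,0],.05,K,T)[:,:2]*1000).astype('f4')))
plan([(.601,.161,.15,0,1)])"
```

```text
[  305     0   104   126 11349] ((602.566162109375, 152.0390625), (87.05467987060547, 74.03736877441406), 89.04042053222656)
[ 514  151  118  107 1760] ((789.1890258789062, 30.910463333129883), (90.54589080810547, 97.26077270507812), 5.596246719360352)
[148 148  51  17 224] ((453.6037902832031, 85.26716613769531), (43.56602096557617, 6.975319862365723), 16.296327590942383)
now [0.573  0.0428 0.1494] psi -1.3 w 0.63 F [ 0.3 -0.3 -1.8] t 22.3
{'twist': [-0.01, -0.0, -0.13], 'xyz': [1.98, 0.42, -0.01], 'grip': 1}
  -> [0.6008 0.161  0.15  ]
```

View pics/w6.png

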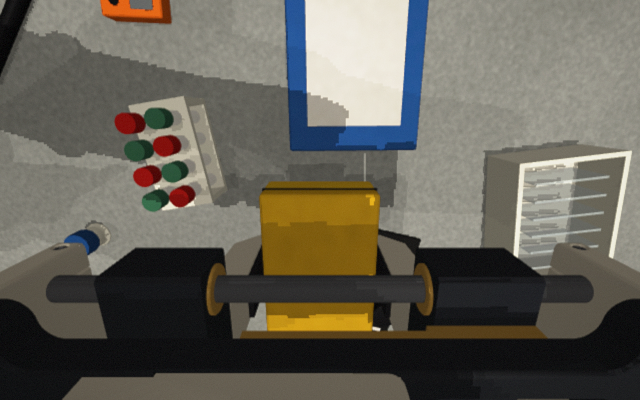

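The wrist view shows the panel's near edge at rows 100–126, between columns 306 and 405. It is tilted about -1° with its centre line at x≈.602. The slide box is held square, so I'm bringing it over.

>>> jog_arm(moves=[{"twist":[0,0,0],"xyz":[0.7,0.15,0],"grip":1},{"twist":[0,0,0],"xyz":[1.4,0.3,0],"grip":1},{"twist":[0,0,-0.02],"xyz":[1.98,0.43,0],"grip":1},{"twist":[0,0,-0.02],"xyz":[1.98,0.43,0.5],"grip":1},{"twist":[0,0,-0.02],"xyz":[1.98,0.43,0.9],"grip":1}])

```text
clock: 22.92
position: [0.6017, 0.1621, 0.095]
ee_rot: [-2.24, -2.202, -0.0]
force: [-0.3, 0.5, -1.2]
width: 0.629
```

>>> jog_arm(moves=[{"twist":[0,0,0],"xyz":[0,0,0],"grip":1},{"twist":[0,0,0],"xyz":[0,0,0],"grip":1},{"twist":[0,0,0],"xyz":[0,0,0],"grip":1}])

```text
clock: 23.3
position: [0.603, 0.1614, 0.097]
ee_rot: [2.241, 2.201, 0.003]
force: [-0.4, -0.1, -1.2]
width: 0.63
```

```bash
python3 -c "
from go import *
plan([(.6015,.161,.0685,-1.1,1),(.6015,.161,.17,-1.1,-1)])"
```

```text
now [0.603  0.1614 0.097 ] psi -1.0 w 0.63 F [-0.4 -0.1 -1.2] t 23.3
{'twist': [0.01, -0.0, 0.01], 'xyz': [-0.01, -0.03, 0.48], 'grip': 1}
  -> [0.6012 0.1609 0.0682]
{'twist': [0.0, -0.0, -0.0], 'xyz': [0.0, 0.0, -1.7], 'grip': -1}
  -> [0.6012 0.1608 0.1702]
```

>>> jog_arm(moves=[{"twist":[0,0,0],"xyz":[0,-0.02,0.16],"grip":1},{"twist":[0,0,0],"xyz":[0,-0.02,0.32],"grip":1},{"twist":[0,0,0],"xyz":[0,-0.02,0.48],"grip":1},{"twist":[0,0,0],"xyz":[0,-0.02,0.48],"grip":1},{"twist":[0,0,0],"xyz":[0,-0.02,0.48],"grip":1}])

```text
clock: 23.92
position: [0.6009, 0.1614, 0.0664]
ee_rot: [-2.241, -2.201, 0.001]
force: [0.2, 0.5, -1.0]
width: 0.631
```

>>> jog_arm(moves=[{"twist":[0,0,0],"xyz":[0,0,0],"grip":-0.8},{"twist":[0,0,0],"xyz":[0,0,0],"grip":-0.8},{"twist":[0,0,0],"xyz":[0,0,0],"grip":-0.8},{"twist":[0,0,0],"xyz":[0,0,-0.8],"grip":-0.8},{"twist":[0,0,0],"xyz":[0,0,-1.7],"grip":-1}])

```text
clock: 24.55
position: [0.6004, 0.1613, 0.1694]
ee_rot: [-2.241, -2.201, 0.003]
force: [0.8, 0.1, -0.4]
width: 0.965
```

```bash
python3 -c "
from go import *
plan([(.4228,.2234,.13,-3.3,-1)])"
```

```text
now [0.6004 0.1613 0.1694] psi -1.0 w 0.965 F [ 0.8  0.1 -0.4] t 24.55
{'twist': [-0.01, 0.01, 0.23], 'xyz': [0.98, -2.98, 0.66], 'grip': -1}
  -> [0.4226 0.2232 0.1301]
```

>>> jog_arm(moves=[{"twist":[0,0,0.1],"xyz":[0.45,-1.4,0.1],"grip":-1},{"twist":[0,0,0.23],"xyz":[0.98,-2.98,0.66],"grip":-1},{"twist":[0,0,0.23],"xyz":[0.98,-2.98,0.66],"grip":-1},{"twist":[0,0,0.23],"xyz":[0.98,-2.98,0.66],"grip":-1},{"twist":[0,0,0.23],"xyz":[0.98,-2.98,0.66],"grip":-1}])

```text
clock: 25.18
position: [0.4236, 0.2238, 0.1297]
ee_rot: [2.284, 2.157, 0.001]
force: [1.0, 0.8, 0.5]
width: 0.999
```

>>> jog_arm(moves=[{"twist":[0,0,0],"xyz":[0,0,0],"grip":-1}])

```text
clock: 25.3
position: [0.4252, 0.2231, 0.1299]
ee_rot: [2.286, 2.154, 0.003]
force: [0.7, 0.2, -0.2]
width: 0.999
```

```bash
python3 -c "
from go import *
im,s=snap('wrist','w7.png'); K,T=cam('wrist',s); it,_=snap('top','t3.png')
cv2.imwrite('pics/c7.png',np.vstack([im,cv2.resize(it[130:200,230:440],(640,200))]))
h=cv2.cvtColor(im,cv2.COLOR_BGR2HSV); m=cv2.inRange(h,(3,150,100),(18,255,255)); n,l,st,c=cv2.connectedComponentsWithStats(m)
for i in st[1:,4].argsort()[::-1][:2]+1:
    cs=max(cv2.findContours((l==i).astype('uint8'),0,cv2.CHAIN_APPROX_NONE)[0],key=cv2.contourArea)
    print(st[i],cv2.minAreaRect((ray(cs[:,0],.018,K,T)[:,:2]*1000).astype('f4')))
K,T=cam('top'); h=cv2.cvtColor(it,cv2.COLOR_BGR2HSV)
for nm,lo,hi,z in (('box',(15,150,100),(35,255,255),.08),('panel',(0,0,150),(180,60,255),.05)):
    m=np.zeros(it.shape[:2],'uint8'); m[140:190,245:300]=cv2.inRange(h,lo,hi)[140:190,245:300]
    cs=max(cv2.findContours(m,0,cv2.CHAIN_APPROX_NONE)[0],key=cv2.contourArea); print(nm,cv2.minAreaRect((ray(cs[:,0],z,K,T)[:,:2]*1000).astype('f4')))
plan([(.4228,.2234,.014,-3.3,-1)])"
```

```text
[ 389   72   69   63 2575] ((515.3722534179688, 300.938720703125), (48.56961441040039, 51.82868957519531), 86.57483673095703)
[ 289  171   56   56 2013] ((423.8853759765625, 224.46414184570312), (51.67235565185547, 49.21253967285156), 86.52271270751953)
box ((598.33447265625, 159.87509155273438), (82.6175537109375, 57.00325393676758), 87.760009765625)
panel ((600.7234497070312, 160.5851593017578), (73.94003295898438, 103.5775146484375), 0.5338215827941895)
now [0.4249 0.2229 0.1297] psi -3.4 w 0.998 F [ 0.3 -1.  -0. ] t 25.4
{'twist': [0.01, -0.0, -0.01], 'xyz': [0.01, -0.04, 1.93], 'grip': -1}
  -> [0.4227 0.2237 0.0139]
```

View pics/c7.png

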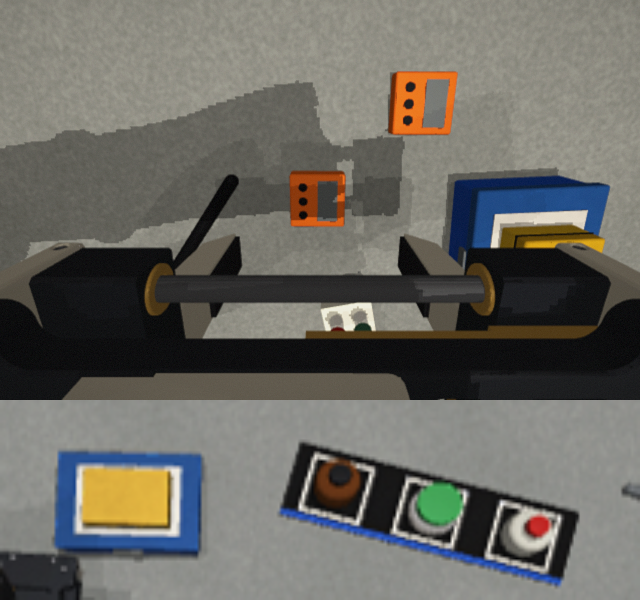

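The slide box lies square within the panel, offset about 2 mm against margins of 8–10 mm. All three vessels are in their squares. The timer is at (317,198); a pen lies near the left finger, so I'll approach with a 70 mm opening.

>>> jog_arm(moves=[{"twist":[0,0,0],"xyz":[0.01,-0.02,0.4],"grip":-0.52},{"twist":[0,0,0],"xyz":[0.01,-0.02,0.8],"grip":-0.52},{"twist":[0,0,0],"xyz":[0.01,-0.02,1.4],"grip":-0.52},{"twist":[0,0,0],"xyz":[0.01,-0.02,1.91],"grip":-0.52},{"twist":[0,0,0],"xyz":[0.01,-0.02,1.91],"grip":-0.52}])

```text
clock: 26.02
position: [0.4228, 0.2231, 0.0133]
ee_rot: [2.287, 2.154, -0.003]
force: [-0.4, -0.1, -0.1]
width: 0.762
```

>>> jog_arm(moves=[{"twist":[0,0,0],"xyz":[0,0,0],"grip":1},{"twist":[0,0,0],"xyz":[0,0,0],"grip":1},{"twist":[0,0,0],"xyz":[0,0,0],"grip":1},{"twist":[0,0,0],"xyz":[0,0,0],"grip":1},{"twist":[0,0,0],"xyz":[0,0,0],"grip":1}], force=20)

```text
clock: 26.65
position: [0.4226, 0.2243, 0.0152]
ee_rot: [2.285, 2.156, 0.002]
force: [1.0, -0.9, 6.0]
width: 0.547
```

```bash
python3 -c "
from go import *
plan([(.4238,.2238,.17,-3.3,1),(.5985,.1602,.17,-1.3,1)])"
```

```text
now [0.4226 0.2243 0.0152] psi -3.3 w 0.547 F [ 1.  -0.9  6. ] t 26.65
{'twist': [0.01, -0.0, -0.0], 'xyz': [-0.01, 0.02, -2.58], 'grip': 1}
  -> [0.4237 0.2235 0.17  ]
{'twist': [-0.0, -0.0, -0.2], 'xyz': [-0.88, 2.97, -0.0], 'grip': 1}
  -> [0.5985 0.1604 0.1698]
```

>>> jog_arm(moves=[{"twist":[0,0,0],"xyz":[-0.01,0.02,-1.0],"grip":1},{"twist":[0,0,0],"xyz":[-0.01,0.02,-2.0],"grip":1},{"twist":[0,0,0],"xyz":[-0.01,0.02,-2.58],"grip":1},{"twist":[0,0,0],"xyz":[-0.01,0.02,-2.58],"grip":1}])

```text
clock: 27.15
position: [0.4244, 0.2245, 0.1718]
ee_rot: [-2.284, -2.156, -0.008]
force: [0.0, -0.1, -1.3]
width: 0.546
```

>>> jog_arm(moves=[{"twist":[0,0,0],"xyz":[-0.24,0.8,0],"grip":1},{"twist":[0,0,-0.1],"xyz":[-0.48,1.6,0],"grip":1},{"twist":[0,0,-0.2],"xyz":[-0.7,2.4,0],"grip":1},{"twist":[0,0,-0.2],"xyz":[-0.88,2.97,0],"grip":1},{"twist":[0,0,-0.2],"xyz":[-0.88,2.97,0],"grip":1}])

```text
clock: 27.78
position: [0.5995, 0.158, 0.1677]
ee_rot: [2.25, 2.191, -0.003]
force: [-1.4, -0.2, -1.0]
width: 0.541
```

>>> jog_arm(moves=[{"twist":[0,0,0],"xyz":[0,0,0.4],"grip":1},{"twist":[0,0,0],"xyz":[0,0,0.7],"grip":1},{"twist":[0,0,0],"xyz":[0,0,0.7],"grip":1},{"twist":[0,0,0],"xyz":[0,0,0.7],"grip":1},{"twist":[0,0,0],"xyz":[0,0,0.7],"grip":1}])

```text
clock: 28.4
position: [0.5986, 0.1606, 0.1284]
ee_rot: [2.247, 2.195, 0.002]
force: [-0.8, 0.4, 0.0]
width: 0.542
```

```bash
python3 -c "
from go import *
im,s=snap('wrist','w8.png')
plan([(.5988,.1602,.0955,-1.3,1),(.5988,.1602,.2,-1.3,-1),(.42,.2,.25,-1,-1)])"
```

```text
now [0.5986 0.1606 0.1283] psi -1.3 w 0.539 F [ 0.2  0.2 -0.6] t 28.45
{'twist': [0.01, -0.0, -0.0], 'xyz': [-0.01, 0.0, 0.55], 'grip': 1}
  -> [0.5986 0.16   0.0953]
{'twist': [-0.0, -0.0, -0.0], 'xyz': [0.0, 0.0, -1.74], 'grip': -1}
  -> [0.5987 0.1599 0.1997]
{'twist': [-0.0, -0.0, -0.03], 'xyz': [0.6, -2.99, -0.84], 'grip': -1}
  -> [0.4202 0.2    0.2502]
```

View pics/w8.png

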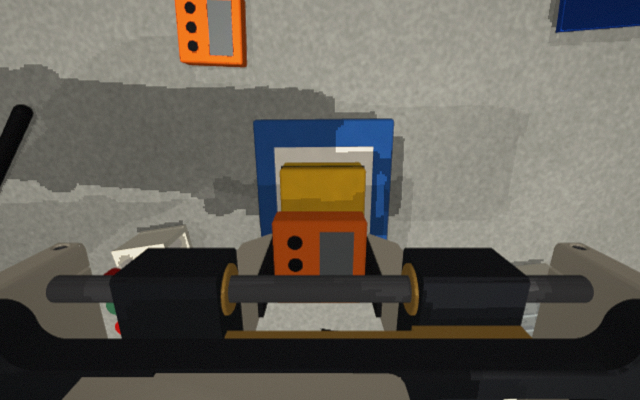

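The timer is held level over the slide box, with the timer spanning columns 272–366 and the box columns 281–365. Lowering, releasing and withdrawing.

>>> jog_arm(moves=[{"twist":[0,0,0],"xyz":[0,0,0.2],"grip":1},{"twist":[0,0,0],"xyz":[0,0,0.4],"grip":1},{"twist":[0,0,0],"xyz":[0,0,0.55],"grip":1},{"twist":[0,0,0],"xyz":[0,0,0.55],"grip":1},{"twist":[0,0,0],"xyz":[0,0,0.55],"grip":1}])

```text
clock: 29.08
position: [0.5981, 0.1603, 0.0941]
ee_rot: [-2.247, -2.195, 0.001]
force: [-0.6, 0.1, -0.9]
width: 0.544
```

>>> jog_arm(moves=[{"twist":[0,0,0],"xyz":[0,0,0],"grip":-0.6},{"twist":[0,0,0],"xyz":[0,0,0],"grip":-0.6},{"twist":[0,0,0],"xyz":[0,0,0],"grip":-0.6},{"twist":[0,0,0],"xyz":[0,0,-0.8],"grip":-0.6},{"twist":[0,0,0],"xyz":[0,0,-1.74],"grip":-0.6}])

```text
clock: 29.7
position: [0.5975, 0.1602, 0.1993]
ee_rot: [-2.247, -2.195, 0.003]
force: [1.1, 0.4, -0.4]
width: 0.798
```

>>> jog_arm(moves=[{"twist":[0,0,0],"xyz":[0,0,-0.84],"grip":-1},{"twist":[0,0,0],"xyz":[0.6,-1.5,-0.84],"grip":-1},{"twist":[0,0,0],"xyz":[0.6,-2.99,-0.84],"grip":-1},{"twist":[0,0,0],"xyz":[0.6,-2.99,-0.84],"grip":-1},{"twist":[0,0,0],"xyz":[0.6,-2.99,-0.84],"grip":-1}])

```text
clock: 30.32
position: [0.4152, 0.2017, 0.249]
ee_rot: [-2.238, -2.199, 0.002]
force: [1.6, -0.0, 0.3]
width: 0.996
```

>>> jog_arm(moves=[{"twist":[0,0,0],"xyz":[2.5,0,0],"grip":-1},{"twist":[0,0,0],"xyz":[2.5,0,0],"grip":-1},{"twist":[0,0,0],"xyz":[2.5,0,0],"grip":-1},{"twist":[0,0,0],"xyz":[2.5,0,0],"grip":-1},{"twist":[0,0,0],"xyz":[2.5,0,0],"grip":-1}])

```text
clock: 30.95
position: [0.4241, 0.3491, 0.2493]
ee_rot: [2.249, 2.193, -0.0]
force: [0.6, -0.2, -0.1]
width: 1.0
```

```bash
cat > chk.py <<'E'
from go import *
it,_=snap('top','t4.png'); si,_=snap('side','s4.png')
cv2.imwrite('pics/c8.png',np.vstack([cv2.resize(it[130:240,190:450],(720,300)),cv2.resize(si[100:330,240:440],(720,300))]))
K,T=cam('top'); h=cv2.cvtColor(it,cv2.COLOR_BGR2HSV)
def f(nm,lo,hi,b,z,to):
    m=np.zeros(it.shape[:2],'uint8'); x0,y0,x1,y1=b; m[y0:y1,x0:x1]=cv2.inRange(h,lo,hi)[y0:y1,x0:x1]
    cs=max(cv2.findContours(m,0,cv2.CHAIN_APPROX_NONE)[0],key=cv2.contourArea); r=cv2.minAreaRect((ray(cs[:,0],z,K,T)[:,:2]*1000).astype('f4'))
    print(nm,np.round(r[0],1),np.round(r[1],1),round(r[2],1),'target',to)
f('timer',(3,150,100),(14,255,255),(245,140,300,190),.098,'box')
f('box',(3,130,90),(35,255,255),(245,140,300,190),.08,(601,161))
f('ambercap',(0,0,0),(180,255,60),(333,150,350,170),.08,(624.6,-49.2))
f('jarcap',(45,100,40),(80,255,255),(355,150,392,190),.065,(599,-145.7))
f('whitecap',(0,120,80),(12,255,255),(388,155,425,195),.08,(573.2,-242.2))
plan([])
E
python3 chk.py
```

```text
timer [595.8 158.8] [50.1 49.7] 0.5 target box
box [598.4 160.6] [84.3 59. ] 87.3 target (601, 161)
ambercap [611.7 -47.1] [47.4 54. ] 90.0 target (624.6, -49.2)
jarcap [ 599.1 -147.1] [40.2 45.3] 45.4 target (599, -145.7)
whitecap [ 571.6 -238.8] [17.7 18.1] 89.1 target (573.2, -242.2)
now [0.4239 0.3489 0.2495] psi -1.5 w 1.0 F [-0.1  0.4 -0.5] t 31.05
```

View pics/c8.png

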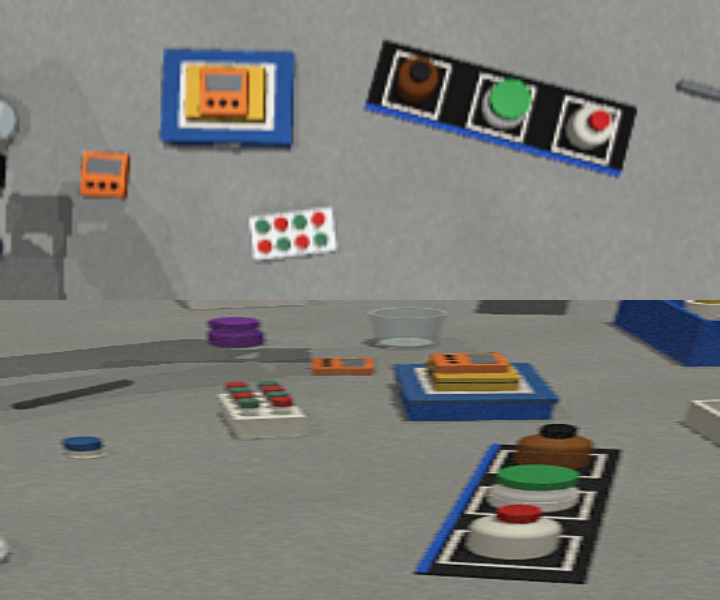

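```bash
python3 -c "
from cell import arm
arm.sign_off()"
```

```text
the job is handed in; nothing more can be done
```

The staining place is set up and handed in, at about 31 s on the robot's clock. I placed the amber bottle, white bottle, jar, slide box and timer in that order.

**Mat:** In the final top view the amber bottle is in the left square, the jar in the middle and the white bottle in the right, all upright. The jar cap measured within 1.5 mm of its square's centre and the white cap within 4 mm. The clearance to the outline is roughly 7–8 mm.

**Kit box:** The slide box measured about 2.7 mm from the panel's centre, inside its 8–10 mm margins. The timer lies flat, screen up, about 3 mm from the slide box's centre. The rack, the purple jar and the second timer were left alone.

**Checks that failed or disagreed:**
- **Amber bottle:** The final numeric check on its cap failed because the colour mask picked up the black mat. Its position is confirmed only by eye in the top and side views.
- **Tilts:** The panel's tilt came out between -1° and -2.7° from different masks, with outliers at +0.5° and -7.7°. The slide box read -2.2° and -2.7°, so its alignment is known only to about a degree.

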